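# Lids back on the washed enamel pots

### The arm

A 7-joint arm with a two-finger parallel gripper is mounted at the origin on the work surface. World frame = base frame: x ahead of the robot, y to its left, z up, the work surface at z = 0. Lengths are in m, angles in rad, forces in N, time in s.
With the tool pointing down it reaches from about 0.425 to 0.8 m from the base axis. Payload 8.3 kg.
Tool frame: the origin (TCP) lies midway between the tips of the shut fingers; the grasp point (between the pads) lies 19 mm behind it; z points along the fingers, y is the line along which they close (so a half turn about z gives the same grasp; the last joint's range is limited). The gripper opens to 85 mm and grips with 20 to 120 N. Pads are 22 mm wide; open, the fingers measure 114 mm over their backs; the gripper's body (76 mm by 85 mm) begins 54 mm behind the grasp point. The pads swing forward as they close: fully open they stand 13 mm farther back than shut.
Start: joints at [1.1, 0.383, 0.016, 1.37, -0.006, 1.388, -0.046], TCP at [0.248, -0.574, 0.231] pointing down, gripper open.
Joint ranges: [-2.95, 2.95], [-0.25, 2.06], [-1.52, 1.56], [0.18, 2.33], [-1.44, 4.58], [0.02, 2.06], [-3.01, 3.01]. Speed limits (rad/s): [2.39, 2.39, 3.01, 3.01, 3.14, 3.14, 3.14].

### API

Orientations are given as a unit quaternion [w, x, y, z].
In Python, from cell import bot gives the robot as it stands.
- The arm moves only by the shell command python3 -m inch 'ROWS'. ROWS is JSON, a list of rows, each an object with "translation": the shift along the tool's x, y, z in m, a list of three; "rot": the turn, a rotation vector about the tool's x, y, z in rad, a list of three; "hand": the opening, from 0 (shut) to 1 (fully open). In form: [{"translation": [dx, dy, dz], "rot": [rx, ry, rz], "hand": hand}, ...]. A call has 1 to 20 rows; each row is the pose to reach, as a shift and turn from the pose commanded when the call began, along the tool's axes at that moment; what a row does not reach only later rows make up. A row lasts 1/10 s, in which the tool goes at most 50 mm and 8.59 degrees, less where a joint would pass 70% of its speed; a pose out of reach is approached as far as the arm can. A call with a gripper value outside its range is refused whole. The fingers move at their own pace and stop on an object; the grip force is fixed at half the most. Time passes only in rows, so rows that repeat a pose let the fingers close. It gives the time, the measured TCP pose, the force, the opening and the grip force at its end, in the units of the state.
- bot.read_state(): the state, without advancing time (a new reading comes with each control period).
- bot.snapshot(name): name is "side" or "top"; returns a dict with "color" (480x640x3 uint8, red, green, blue), "camera_matrix" (3x3 intrinsics, pixels), "extrinsics" (4x4, takes a point from camera to world coordinates). Camera axes: x right, y down, z forward; pixel columns grow to the right and rows downward; lengths in m; the calibration is good to about 2 mm. A picture is of the moment at which its call begins. There is no depth.
- bot.finish_job(): hands the job in; it is judged then, once.
The state is a dict: "time_s": time; "joints": joint angles; "dq": joint speeds; "joint_torque": joint torques, N m; "position": TCP position; "orientation": TCP orientation; "force": force on the tool from outside, world axes, zero at the start; "moment": the same for the moment, N m; "grip_width": finger opening in m; "gripper_force": force on a finger pad.
Only numpy, scipy, OpenCV 4.12 (cv2) and the standard library are available. Lean on these libraries where they do the work, as an engineer would, in place of code of your own. Each camera call takes 0.05 s, during which the arm holds its last target. There are 200 camera calls.

### The job

The four washed enamel pots are dry: put every lid back on the pot it was made for, matching shape and size, seated flat in the mouth with its grip up. Leave the pots standing where they are, and do not push or upset the blue bowl or the spice jar.

Things in the scene. Friction and masses are not known exactly. Their poses are not given: they have to be found in the camera images.
- pot_large_round: Open white enamel pot with a thin blue rim, loose, empty, upright on the counter: the larger round pot: outer diameter 100 mm, 75 mm high, wall 3 mm. Origin at the centre of its underside, z up. lid_large_round belongs on it.
- pot_small_round: Open white enamel pot with a thin blue rim, loose, empty, upright on the counter: the smaller round pot: outer diameter 72 mm, 65 mm high, wall 3 mm. Origin at the centre of its underside, z up. lid_small_round belongs on it.
- pot_square: Open white enamel pot with a thin blue rim, loose, empty, upright on the counter: the square pot: 84 x 84 mm outside with rounded corners, 60 mm high, wall 3 mm. Origin at the centre of its underside, z up. lid_square belongs on it.
- pot_oblong: Open white enamel pot with a thin blue rim, loose, empty, upright on the counter: the oblong pot: 116 mm (along its own x) x 64 mm (along its own y) outside with rounded corners, 55 mm high, wall 3 mm. Origin at the centre of its underside, z up. lid_oblong belongs on it.
- lid_large_round_mid (a point): White enamel larger round lid, plate diameter 104 mm, 3 mm thick, loose, grip up, 0.1 kg. Wooden knob 26 mm wide in its upper 15 mm, narrower below, top 28 mm above the plate. Below the plate a 9 mm tapered lip drops into pot_large_round (play 2.5 mm all round seated, 7 mm at its foot). This point: centre, 20 mm above the lip's foot, 8 mm above the plate's top, z up; seated it is 11 mm above the pot's rim.
- lid_small_round_mid (a point): White enamel smaller round lid, plate diameter 76 mm, 3 mm thick, loose, grip up, 0.1 kg. Wooden knob 26 mm wide in its upper 15 mm, narrower below, top 28 mm above the plate. Below the plate a 9 mm tapered lip drops into pot_small_round (play 2.5 mm all round seated, 7 mm at its foot). This point: centre, 20 mm above the lip's foot, 8 mm above the plate's top, z up; seated it is 11 mm above the pot's rim.
- lid_square_mid (a point): White enamel square lid, plate 88 x 88 mm, 3 mm thick, loose, grip up, 0.1 kg. Wooden bar grip 48 mm long (own x), 15 mm wide (own y), upper 16 mm solid, top 28 mm above the plate. Below the plate a 9 mm tapered lip drops into pot_square (play 2.5 mm all round seated, 7 mm at its foot). This point: centre, 20 mm above the lip's foot, 8 mm above the plate's top, z up; seated it is 11 mm above the pot's rim.
- lid_oblong_mid (a point): White enamel oblong lid, plate 120 mm (own x) x 68 mm (own y), 3 mm thick, loose, grip up, 0.1 kg. Wooden bar grip 48 mm long (own x), 15 mm wide (own y), upper 16 mm solid, top 28 mm above the plate. Below the plate a 9 mm tapered lip drops into pot_oblong (play 2.5 mm all round seated, 7 mm at its foot). This point: centre, 20 mm above the lip's foot, 8 mm above the plate's top, z up; seated it is 11 mm above the pot's rim.
- bowl: Bystander: small blue bowl, loose, 104 mm across the rim, 45 mm high. Origin at the centre of its underside.
- jar: Bystander: small amber glass spice jar with a black cap, loose, 42 mm in diameter, 85 mm high. Origin at the centre of its underside.
Mind the look-alikes: they are no part of the job. Leave any green, orange or red look-alike of the part that bears lid_large_round_mid alone.

How it is judged:
At the end, for the whole second after the job is handed in: Each lid is seated on its own pot: centres within 10 mm in plan, lid centre 7 to 14 mm above the rim, lid and pot level within 4 degrees; every pot within 40 mm and bowl and jar within 30 mm of where they stood; all released and at rest (horizontal distance between lid_large_round_mid and pot_large_round below 0.01 m and z of lid_large_round_mid in the frame of pot_large_round between 0.082 and 0.089 m and angle between each of lid_large_round_mid, pot_large_round, lid_small_round_mid, pot_small_round, lid_square_mid, pot_square, lid_oblong_mid, pot_oblong's own z axis and vertical below 0.07 rad and distance of each of pot_large_round, pot_small_round, pot_square, pot_oblong from where it was at the start of the episode below 0.04 m and linear speed of each of pot_large_round, lid_large_round, pot_small_round, lid_small_round, pot_square, lid_square, pot_oblong, lid_oblong below 0.02 m/s and horizontal distance between lid_small_round_mid and pot_small_round below 0.01 m and z of lid_small_round_mid in the frame of pot_small_round between 0.072 and 0.079 m and horizontal distance between lid_square_mid and pot_square below 0.01 m and z of lid_square_mid in the frame of pot_square between 0.067 and 0.074 m and horizontal distance between lid_oblong_mid and pot_oblong below 0.01 m and z of lid_oblong_mid in the frame of pot_oblong between 0.062 and 0.069 m and distance of each of bowl, jar from where it was at the start of the episode below 0.03 m); the robot touches nothing.
It fails at once if a pot is tipped by more than 20 degrees (angle between any of pot_large_round, pot_small_round, pot_square, pot_oblong's own z axis and vertical above 0.35 rad).
It fails at once if the bowl or the spice jar is tipped by more than 30 degrees or pushed more than 30 mm away (angle between any of bowl, jar's own z axis and vertical above 0.52 rad or distance of any of bowl, jar from where it was at the start of the episode above 0.03 m).
It also fails if it takes over 109 s, if anything falls off the work surface, if the arm or the gripper's body presses on something with over 40 N, if the wrist force passes 120 N, or if a joint passes its speed limit or range.

## Working session

There is one attempt and no reset: what is moved stays moved. The work goes in short steps, Python scripts to look and compute and a shell command to move; the robot and the scene stay as the last step left them, time stands still between calls to the robot, and variables do not carry over. Pictures are saved under pics/ and viewed, at most 14 in all, crops included, and the job is handed in when it is done.

```bash
mkdir -p pics; ls; python3 - <<'E'
from cell import bot
import cv2,numpy as np,pickle
d={}
for n in("top","side"):
    s=bot.snapshot(n);d[n]=s;cv2.imwrite(f"pics/{n}0.png",s["color"][...,::-1]);print(n,s["camera_matrix"].tolist(),np.round(s["extrinsics"],4).tolist())
pickle.dump(d,open("s0.pkl","wb"))
s=bot.read_state();print(s["position"],s["orientation"],s["time_s"],s["grip_width"])
E
```

```text
pics
top [[446.618321918628, 0.0, 319.45273735356255], [0.0, 446.618321918628, 241.83262680628405], [0.0, 0.0, 1.0]] [[0.0259, -0.9846, 0.173, 0.3286], [-0.9997, -0.0263, 0.0001, -0.0458], [0.0044, -0.1729, -0.9849, 1.3113], [0.0, 0.0, 0.0, 1.0]]
side [[593.8708729999825, 0.0, 311.7594368168816], [0.0, 593.8708729999825, 244.79876616419324], [0.0, 0.0, 1.0]] [[-0.9085, -0.3349, 0.2499, 0.2115], [-0.4177, 0.7129, -0.5633, 0.7213], [0.0105, -0.6162, -0.7876, 1.0939], [0.0, 0.0, 0.0, 1.0]]
[ 0.24772795 -0.57330802  0.23036378] [-8.67526041e-04  9.79279207e-01  2.02512835e-01 -1.85466258e-04] 0.1 0.08531975898227143
```

View pics/top0.png

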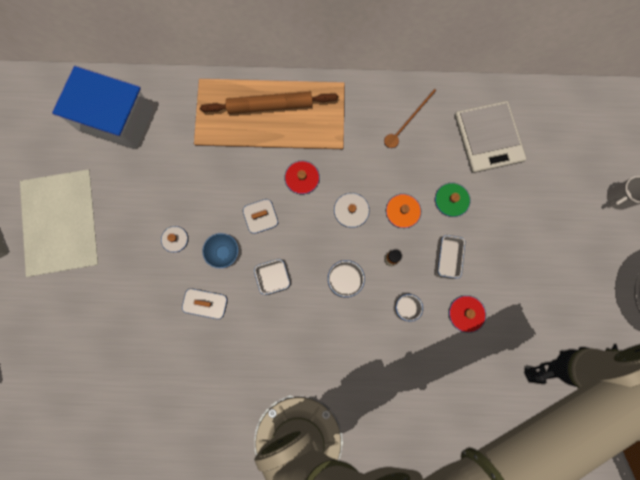

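View pics/side0.png

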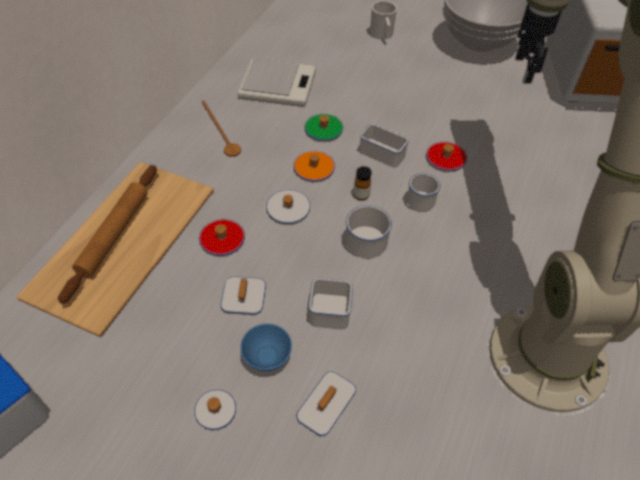

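The pictures show the four pots, with these top-view pixels:
- large round (346,279)
- small round (407,307)
- square (274,277)
- oblong (450,257)

The white lids are large round (351,210), small round (174,238), square (260,217) and oblong (205,303).

Things that could be taken for the large round lid are red (302,177), red (467,313), orange (404,211), green (452,199) and the smaller white lid (174,238). I choose the white one at (351,210), the bigger of the two white round lids.

```bash
cat > h.py <<'E'
import cv2,numpy as np,pickle
from scipy.spatial.transform import Rotation as R
def ray(s,uv):
    K,E=s["camera_matrix"],s["extrinsics"]
    uv=np.atleast_2d(uv).astype(float);d=np.c_[(uv-K[:2,2])/[K[0,0],K[1,1]],np.ones(len(uv))]@E[:3,:3].T
    return E[:3,3],d
def plane(s,uv,z):
    o,d=ray(s,uv);return (o+d*((z-o[2])/d[:,2])[:,None])[:,:2]
def proj(s,p):
    K,E=s["camera_matrix"],s["extrinsics"];c=(np.atleast_2d(p)-E[:3,3])@E[:3,:3];q=c@K.T;return q[:,:2]/q[:,2:]
E
python3 - <<'E'
from h import *
d=pickle.load(open("s0.pkl","rb"));s=d["top"];im=s["color"][...,::-1]
c=cv2.resize(im[170:330,150:480],None,fx=2.42,fy=2.42,interpolation=cv2.INTER_CUBIC);cv2.imwrite("pics/c1.png",c)
s2=d["side"]["color"][...,::-1]
cv2.imwrite("pics/c2.png",cv2.resize(s2[110:440,185:475],None,fx=1.8,fy=1.8,interpolation=cv2.INTER_CUBIC))
for n,p in dict(lidL=(351,210),cnt=(320,240),rimL=(370,279),lidS=(168,238),potSq=(274,277),wallrim=(260,284),bowl=(221,251)).items(): print(n,im[p[1],p[0]],cv2.cvtColor(im[p[1]:p[1]+1,p[0]:p[0]+1],cv2.COLOR_BGR2HSV)[0,0])
E
```

```text
lidL [ 47  87 141] [ 13 170 141]
cnt [129 137 147] [ 13  31 147]
rimL [131 139 149] [ 13  31 149]
lidS [ 64 102 155] [ 13 150 155]
potSq [187 203 218] [ 15  36 218]
wallrim [84 90 96] [15 32 96]
bowl [136 107  73] [104 118 136]
```

View pics/c1.png

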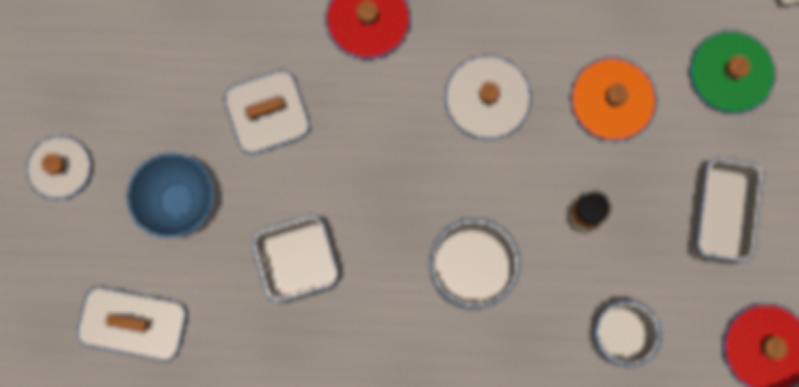

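View pics/c2.png

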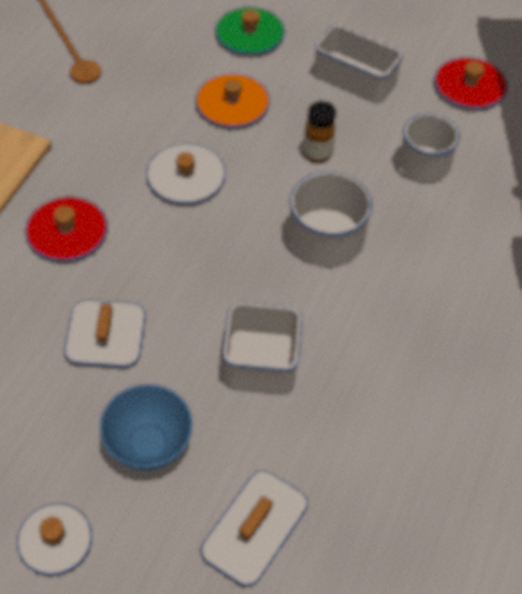

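The crops confirm it: the large white lid is at crop (488,97), well apart from the orange, red and green ones. All lids lie grip up, and each pot has a bluish rim I can segment.

```bash
cat > m.py <<'E'
from h import *
SEED=dict(potL=((346,279),.075),potS=((407,307),.065),potQ=((274,277),.060),potO=((450,257),.055),
 lidL=((351,210),.0105),lidS=((174,238),.0105),lidQ=((260,217),.0105),lidO=((205,303),.0105))
def rimpts(s,uv,win=38,f=4,thr=.03):
    u,v=map(int,np.round(uv));x0,y0=u-win,v-win
    im=s["color"][y0:v+win,x0:u+win].astype(np.float32)
    b=cv2.resize(im,None,fx=f,fy=f,interpolation=cv2.INTER_LINEAR)
    b=b[...,2]/(b[...,0]+1)
    m=((b>.878+thr)&(b<1.35)).astype(np.uint8)
    cs,_=cv2.findContours(m,cv2.RETR_EXTERNAL,cv2.CHAIN_APPROX_NONE)
    # pieces of the blue rim near the seed
    cs=[c[:,0] for c in cs if cv2.contourArea(c)>12]
    return [(c+.5)/f-.5+[x0,y0] for c in cs]
E
python3 - <<'E'
from m import *
d=pickle.load(open("s0.pkl","rb"));s=d["top"]
im=s["color"].astype(np.float32);b=cv2.resize(im[170:330,150:480],None,fx=2.42,fy=2.42);b=b[...,2]/(b[...,0]+1)
cv2.imwrite("pics/m1.png",np.clip((b-.8)*600,0,255).astype(np.uint8))
for n,(uv,z) in SEED.items():
    w=30
    P=[p for p in rimpts(s,uv,w) if np.linalg.norm(p.mean(0)-uv)<28]
    h=plane(s,np.vstack(P),z).astype(np.float32)*1000
    (c,sz,a)=cv2.minAreaRect(h);cc,r=cv2.minEnclosingCircle(h);print(n,len(P),np.round(c,1),np.round(sz,1),round(a,1),"circ",np.round(cc,1),round(2*r,1),"R",round(np.hypot(*c)))
E
```

```text
potL 1 [ 445.3 -121.2] [108.2 108.9] 1.5 circ [ 445.4 -121. ] 109.8 R 461
potS 1 [ 370.4 -297.8] [81.1 81.2] 73.9 circ [ 370.5 -297.9] 82.8 R 475
potQ 1 [446.4  86.6] [94.1 95.1] 18.6 circ [446.   86.7] 115.7 R 455
potO 1 [ 517.9 -421. ] [ 74.8 126.7] 82.2 circ [ 517.7 -421.3] 134.5 R 667
lidL 1 [ 657.3 -138.1] [111.8 111.4] 26.5 circ [ 657.4 -137.9] 113.6 R 672
lidS 1 [554.7 384.9] [84.7 84.1] 4.4 circ [554.5 384.9] 86.1 R 675
lidQ 1 [631.3 134.6] [98.1 97.3] 20.3 circ [631.4 134.4] 119.5 R 646
lidO 1 [368.  282.5] [130.3  78.4] 80.8 circ [368.4 282.6] 137.0 R 464
```

View pics/m1.png

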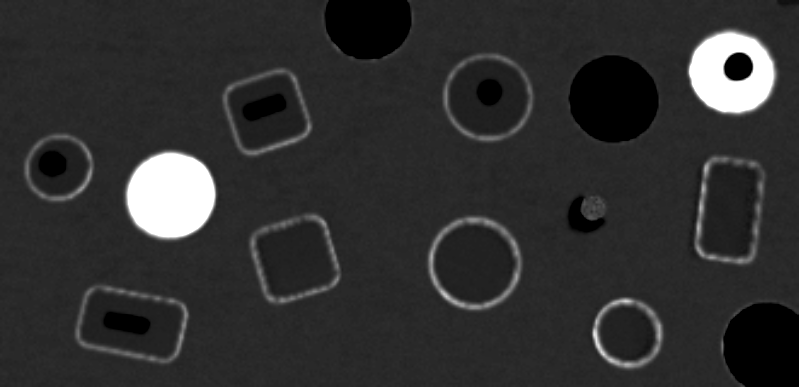

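All outlines come out 8–9 mm oversize because of blur, evenly on every side. The shape ratios match the descriptions and every item is within reach. Next I work out the moves.

```bash
cat > g.py <<'E'
import sys,numpy as np
from cell import bot
from scipy.spatial.transform import Rotation as R
def go(x,y,z,close):   # print tool-frame shift and turn to world target, closing axis angle deg (mod 180)
    s=bot.read_state();q=s["orientation"];r=R.from_quat([q[1],q[2],q[3],q[0]]);p=np.array(s["position"])
    Rm=r.as_matrix();cur=np.degrees(np.arctan2(Rm[1,1],Rm[0,1]))
    print("cur",np.round(p,4),"close",round(cur,1),"bearing",round(np.degrees(np.arctan2(p[1],p[0])),1),"j7",round(s["joints"][6],2),"t",s["time_s"],"w",round(s["grip_width"],4),"F",np.round(s["force"],1))
    t=Rm.T@(np.array([x,y,z])-p);
    for k in(0,180,-180):
        c=np.radians(close+k);Y=np.array([np.cos(c),np.sin(c),0]);Z=np.array([0,0,-1.]);T=np.c_[np.cross(Y,Z),Y,Z]
        rv=(r.inv()*R.from_matrix(T)).as_rotvec();
        print("t",np.round(t,4).tolist(),"rot",np.round(rv,3).tolist(),"turn",round((close+k-cur+180)%360-180),"tilt",np.round(np.degrees(np.arccos(-Rm[2,2])),2))
        if k==0:continue
        break
if __name__=="__main__": go(*map(float,sys.argv[1:]))
E
python3 g.py .657 -.138 .12 -12
```

```text
cur [ 0.2477 -0.5733  0.2304] close -66.6 bearing -66.6 j7 -0.05 t 0.1 w 0.0853 F [ 0.2  0.4 -0.5]
t [0.5484, -0.2371, 0.1108] rot [-0.002, -0.001, -0.954] turn 55 tilt 0.1
t [0.5484, -0.2371, 0.1108] rot [-0.001, 0.002, 2.188] turn -125 tilt 0.1
```

```bash
P='{"translation":[0.548,-0.237,0.111],"rot":[-0.002,-0.001,-0.954],"hand":0.6}'; python3 -m inch '[{"translation":[0.548,-0.237,0.111],"rot":[-0.002,-0.001,-0.954],"hand":0.6},{"translation":[0.548,-0.237,0.111],"rot":[-0.002,-0.001,-0.954],"hand":0.6},{"translation":[0.548,-0.237,0.111],"rot":[-0.002,-0.001,-0.954],"hand":0.6},{"translation":[0.548,-0.237,0.111],"rot":[-0.002,-0.001,-0.954],"hand":0.6},{"translation":[0.548,-0.237,0.111],"rot":[-0.002,-0.001,-0.954],"hand":0.6},{"translation":[0.548,-0.237,0.111],"rot":[-0.002,-0.001,-0.954],"hand":0.6},{"translation":[0.548,-0.237,0.111],"rot":[-0.002,-0.001,-0.954],"hand":0.6},{"translation":[0.548,-0.237,0.111],"rot":[-0.002,-0.001,-0.954],"hand":0.6},{"translation":[0.548,-0.237,0.111],"rot":[-0.002,-0.001,-0.954],"hand":0.6},{"translation":[0.548,-0.237,0.111],"rot":[-0.002,-0.001,-0.954],"hand":0.6},{"translation":[0.548,-0.237,0.111],"rot":[-0.002,-0.001,-0.954],"hand":0.6},{"translation":[0.548,-0.237,0.111],"rot":[-0.002,-0.001,-0.954],"hand":0.6},{"translation":[0.548,-0.237,0.111],"rot":[-0.002,-0.001,-0.954],"hand":0.6},{"translation":[0.548,-0.237,0.111],"rot":[-0.002,-0.001,-0.954],"hand":0.6},{"translation":[0.548,-0.237,0.111],"rot":[-0.002,-0.001,-0.954],"hand":0.6},{"translation":[0.548,-0.237,0.111],"rot":[-0.002,-0.001,-0.954],"hand":0.6},{"translation":[0.548,-0.237,0.111],"rot":[-0.002,-0.001,-0.954],"hand":0.6},{"translation":[0.548,-0.237,0.111],"rot":[-0.002,-0.001,-0.954],"hand":0.6}]'; python3 g.py .657 -.138 .015 -12
python3 - <<'E'
from cell import bot
import cv2
s=bot.snapshot("side");cv2.imwrite("pics/a1.png",cv2.resize(s["color"][120:280,200:400,::-1],None,fx=3,fy=3))
E
```

```text
time_s: 1.9
position: [0.6566, -0.1402, 0.1208]
orientation: [0.001, 0.778, 0.629, -0.0]
force: [0.6, 0.3, 0.1]
grip_width: 0.0514
gripper_force: 0.0
cur [ 0.6566 -0.1402  0.1208] close -12.1 bearing -12.1 j7 -0.18 t 1.9 w 0.0514 F [0.6 0.3 0.1]
t [0.0025, -0.0003, 0.1058] rot [0.002, 0.002, -0.001] turn 0 tilt 0.17
t [0.0025, -0.0003, 0.1058] rot [0.003, -0.003, 3.14] turn -180 tilt 0.17
```

View pics/a1.png

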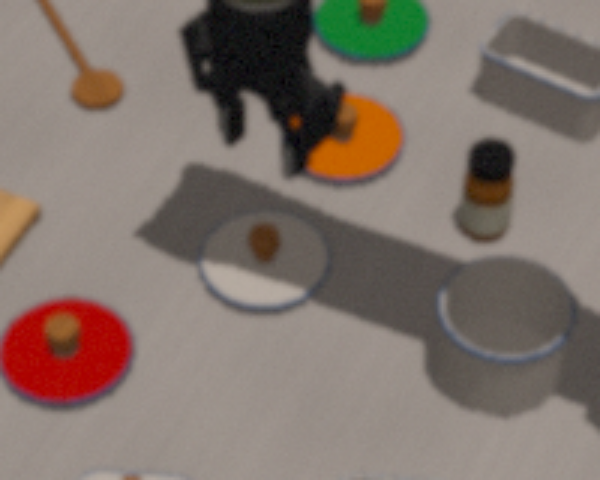

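The gripper hangs over the white lid, with the lid at crop (263,262) and its knob at (264,240). Nothing is in the way, so I go down and grip.

```bash
python3 -m inch '[{"translation":[0.002,0,0.04],"rot":[0,0,0],"hand":0.6},{"translation":[0.002,0,0.08],"rot":[0,0,0],"hand":0.6},{"translation":[0.002,0,0.1],"rot":[0.001,0.001,0],"hand":0.6},{"translation":[0.002,0,0.106],"rot":[0.001,0.001,0],"hand":0.6},{"translation":[0.002,0,0.106],"rot":[0.001,0.001,0],"hand":0.6},{"translation":[0.002,0,0.106],"rot":[0.001,0.001,0],"hand":0.6},{"translation":[0.002,0,0.106],"rot":[0.001,0.001,0],"hand":0},{"translation":[0.002,0,0.106],"rot":[0.001,0.001,0],"hand":0},{"translation":[0.002,0,0.106],"rot":[0.001,0.001,0],"hand":0},{"translation":[0.002,0,0.106],"rot":[0.001,0.001,0],"hand":0},{"translation":[0.002,0,0.106],"rot":[0.001,0.001,0],"hand":0},{"translation":[0.002,0,0.106],"rot":[0.001,0.001,0],"hand":0},{"translation":[0.002,0,0.106],"rot":[0.001,0.001,0],"hand":0}]'; python3 g.py .445 -.121 .16 -15.2
```

```text
time_s: 3.25
position: [0.6587, -0.1372, 0.0163]
orientation: [0.001, 0.777, 0.629, 0.001]
force: [-1.4, -0.4, 7.1]
grip_width: 0.0243
gripper_force: 58.7
cur [ 0.6587 -0.1372  0.0163] close -12.0 bearing -11.8 j7 -0.21 t 3.25 w 0.0243 F [-1.4 -0.4  7.1]
t [-0.0286, -0.2119, -0.1444] rot [0.003, 0.001, 0.056] turn -3 tilt 0.19
t [-0.0286, -0.2119, -0.1444] rot [-0.001, 0.005, -3.085] turn 177 tilt 0.19
```

Grip width is 24 mm, so it holds the knob. Lift it, then carry it over the pot.

```bash
python3 -m inch '[{"translation":[0,0,-0.03],"rot":[0,0,0],"hand":0},{"translation":[0,0,-0.07],"rot":[0,0,0],"hand":0},{"translation":[0,0,-0.11],"rot":[0,0,0],"hand":0},{"translation":[0,0,-0.144],"rot":[0,0,0],"hand":0},{"translation":[-0.005,-0.04,-0.144],"rot":[0.003,0.001,0.02],"hand":0},{"translation":[-0.011,-0.08,-0.144],"rot":[0.003,0.001,0.03],"hand":0},{"translation":[-0.016,-0.12,-0.144],"rot":[0.003,0.001,0.04],"hand":0},{"translation":[-0.022,-0.16,-0.144],"rot":[0.003,0.001,0.05],"hand":0},{"translation":[-0.027,-0.2,-0.144],"rot":[0.003,0.001,0.056],"hand":0},{"translation":[-0.0286,-0.212,-0.144],"rot":[0.003,0.001,0.056],"hand":0},{"translation":[-0.0286,-0.212,-0.144],"rot":[0.003,0.001,0.056],"hand":0},{"translation":[-0.0286,-0.212,-0.144],"rot":[0.003,0.001,0.056],"hand":0},{"translation":[-0.0286,-0.212,-0.144],"rot":[0.003,0.001,0.056],"hand":0}]'; python3 g.py .445 -.121 .083 -15.2
python3 - <<'E'
from cell import bot
import cv2
for n in("side",):
    s=bot.snapshot(n);cv2.imwrite("pics/a2.png",cv2.resize(s["color"][120:300,280:480,::-1],None,fx=3,fy=3))
E
```

```text
time_s: 4.55
position: [0.4455, -0.1209, 0.1586]
orientation: [-0.001, 0.794, 0.608, -0.0]
force: [-0.7, -1.3, -1.3]
grip_width: 0.0241
gripper_force: 59.5
cur [ 0.4455 -0.1209  0.1586] close -15.1 bearing -15.2 j7 -0.11 t 4.55 w 0.0241 F [-0.7 -1.3 -1.3]
t [-0.0003, -0.0003, 0.0756] rot [-0.002, -0.001, 0.001] turn 0 tilt 0.11
t [-0.0003, -0.0003, 0.0756] rot [0.001, -0.003, -3.141] turn 180 tilt 0.11
```

View pics/a2.png

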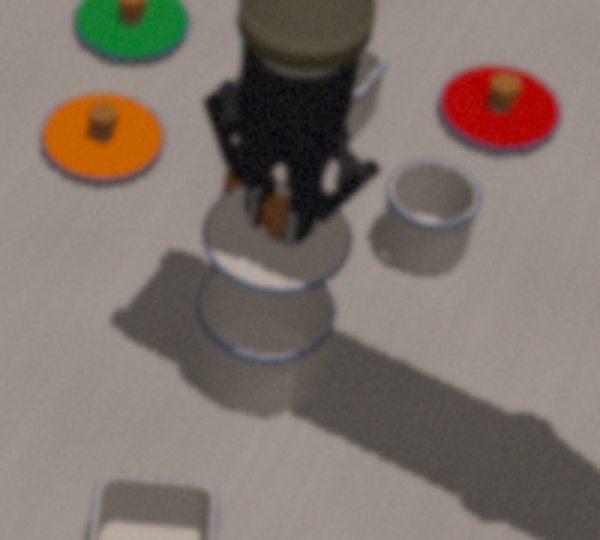

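The lid hangs level above the large pot, with its centre near crop (277,240) and the pot rim near (266,310). I check numerically that the sideways offset is only perspective.

```bash
python3 - <<'E'
from h import *
s=pickle.load(open("s0.pkl","rb"))["side"]
for z in(.075,.153): print((proj(s,[.445,-.121,z])-[280,120])*3, (proj(s,[.445+.05,-.121,z])-[280,120])*3)
E
```

```text
[[267.5638693  306.48683948]] [[205.91771597 284.98147438]]
[[277.01331736 235.99317621]] [[212.33136998 214.1456695 ]]
```

The pixels match the prediction. Lower, release, retreat.

```bash
python3 -m inch '[{"translation":[0,0,0.03],"rot":[0,0,0],"hand":0},{"translation":[0,0,0.055],"rot":[-0.002,-0.001,0],"hand":0},{"translation":[0,0,0.065],"rot":[-0.002,-0.001,0],"hand":0},{"translation":[0,0,0.071],"rot":[-0.002,-0.001,0],"hand":0},{"translation":[0,0,0.0755],"rot":[-0.002,-0.001,0],"hand":0},{"translation":[0,0,0.0755],"rot":[-0.002,-0.001,0],"hand":0},{"translation":[0,0,0.0755],"rot":[-0.002,-0.001,0],"hand":0},{"translation":[0,0,0.0755],"rot":[-0.002,-0.001,0],"hand":0.5},{"translation":[0,0,0.0755],"rot":[-0.002,-0.001,0],"hand":0.5},{"translation":[0,0,0.0755],"rot":[-0.002,-0.001,0],"hand":0.5},{"translation":[0,0,0.0755],"rot":[-0.002,-0.001,0],"hand":0.5},{"translation":[0,0,0.0755],"rot":[-0.002,-0.001,0],"hand":0.5},{"translation":[0,0,0.05],"rot":[0,0,0],"hand":0.5},{"translation":[0,0,0.01],"rot":[0,0,0],"hand":0.5},{"translation":[0,0,0],"rot":[0,0,0],"hand":0.5},{"translation":[0,0,0],"rot":[0,0,0],"hand":0.5}]'; python3 g.py .631 .1345 .12 20.3
```

```text
time_s: 6.2
position: [0.4454, -0.1213, 0.1601]
orientation: [0.001, 0.794, 0.607, 0.0]
force: [-0.4, -0.0, 0.4]
grip_width: 0.0426
gripper_force: 0.0
cur [ 0.4454 -0.1213  0.1601] close -15.2 bearing -15.2 j7 -0.11 t 6.2 w 0.0426 F [-0.4 -0.   0.4]
t [0.2955, 0.1121, 0.0402] rot [0.001, 0.001, -0.619] turn 35 tilt 0.08
t [0.2955, 0.1121, 0.0402] rot [0.001, -0.002, 2.522] turn -145 tilt 0.08
```

```bash
python3 -m inch '[{"translation":[0.047,0.018,0],"rot":[0,0,-0.12],"hand":0.5},{"translation":[0.094,0.036,0],"rot":[0,0,-0.24],"hand":0.5},{"translation":[0.14,0.053,0.01],"rot":[0,0,-0.36],"hand":0.5},{"translation":[0.187,0.071,0.02],"rot":[0,0,-0.48],"hand":0.5},{"translation":[0.234,0.089,0.03],"rot":[0,0,-0.6],"hand":0.5},{"translation":[0.28,0.107,0.04],"rot":[0.001,0.001,-0.619],"hand":0.5},{"translation":[0.2955,0.112,0.04],"rot":[0.001,0.001,-0.619],"hand":0.5},{"translation":[0.2955,0.112,0.04],"rot":[0.001,0.001,-0.619],"hand":0.5},{"translation":[0.2955,0.112,0.04],"rot":[0.001,0.001,-0.619],"hand":0.5},{"translation":[0.2955,0.112,0.08],"rot":[0.001,0.001,-0.619],"hand":0.5},{"translation":[0.2955,0.112,0.12],"rot":[0.001,0.001,-0.619],"hand":0.5},{"translation":[0.2955,0.112,0.138],"rot":[0.001,0.001,-0.619],"hand":0.5},{"translation":[0.2955,0.112,0.144],"rot":[0.001,0.001,-0.619],"hand":0.5},{"translation":[0.2955,0.112,0.144],"rot":[0.001,0.001,-0.619],"hand":0.5},{"translation":[0.2955,0.112,0.144],"rot":[0.001,0.001,-0.619],"hand":0.5}]'; python3 g.py .631 .1345 .016 20.3
python3 - <<'E'
from cell import bot
import cv2,numpy as np
from m import *
a=bot.snapshot("side");b=bot.snapshot("top")
i=cv2.resize(a["color"][190:350,190:420,::-1],None,fx=3.4,fy=3.4)
cv2.imwrite("pics/a3.png",i)
P=rimpts(b,(346,279),30)
for z in(.0855,):
    h=plane(b,np.vstack(P),z).astype(np.float32)*1000;print(len(P),cv2.minAreaRect(h))
print((proj(a,[.445,-.121,.0765])-[190,190])*3.4)
E
```

```text
time_s: 7.7
position: [0.6301, 0.1346, 0.0156]
orientation: [-0.001, 0.572, 0.82, 0.0]
force: [0.0, -0.1, 0.9]
grip_width: 0.0427
gripper_force: 0.0
cur [0.6301 0.1346 0.0156] close 20.2 bearing 12.1 j7 -0.15 t 7.7 w 0.0427 F [ 0.  -0.1  0.9]
t [-0.0004, 0.0008, -0.0004] rot [-0.001, -0.002, -0.001] turn 0 tilt 0.14
t [-0.0004, 0.0008, -0.0004] rot [-0.004, 0.001, 3.14] turn -180 tilt 0.14
1 ((443.5375671386719, -121.70742797851562), (111.74274444580078, 111.3747787475586), 45.894474029541016)
[[609.43570043 107.88473698]]
```

View pics/a3.png

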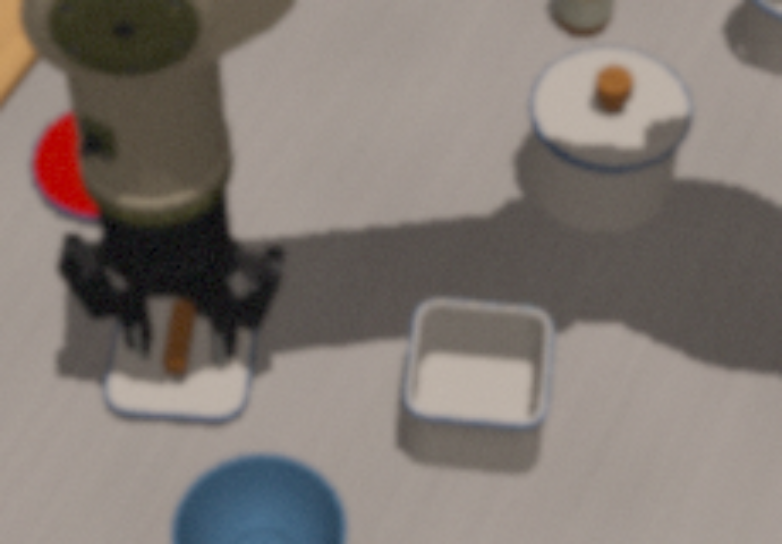

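The large lid sits flat on its pot, with plate centre about crop (610,105) as predicted. The fingers straddle the square lid's bar at (180,335). Close, lift and carry.

```bash
python3 -m inch '[{"translation":[0,0.001,0],"rot":[0,0,0],"hand":0},{"translation":[0,0.001,0],"rot":[0,0,0],"hand":0},{"translation":[0,0.001,0],"rot":[0,0,0],"hand":0},{"translation":[0,0.001,0],"rot":[0,0,0],"hand":0},{"translation":[0,0.001,0],"rot":[0,0,0],"hand":0},{"translation":[0,0.001,0],"rot":[0,0,0],"hand":0},{"translation":[0,0.001,0],"rot":[0,0,0],"hand":0},{"translation":[0,0,-0.03],"rot":[0,0,0],"hand":0},{"translation":[0,0,-0.07],"rot":[0,0,0],"hand":0},{"translation":[0,0,-0.11],"rot":[0,0,0],"hand":0},{"translation":[0,0,-0.13],"rot":[0,0,0],"hand":0},{"translation":[0.004,-0.04,-0.13],"rot":[0,0,0.01],"hand":0},{"translation":[0.008,-0.08,-0.13],"rot":[0,0,0.02],"hand":0},{"translation":[0.012,-0.12,-0.13],"rot":[0,0,0.03],"hand":0},{"translation":[0.016,-0.16,-0.13],"rot":[0,0,0.03],"hand":0},{"translation":[0.018,-0.189,-0.13],"rot":[0,0,0.03],"hand":0},{"translation":[0.018,-0.189,-0.13],"rot":[0,0,0.03],"hand":0},{"translation":[0.018,-0.189,-0.13],"rot":[0,0,0.03],"hand":0}]'; python3 g.py .4464 .0866 .067 18.6
```

```text
time_s: 9.6
position: [0.4462, 0.0858, 0.145]
orientation: [-0.001, 0.584, 0.812, -0.0]
force: [-0.1, -0.0, -0.5]
grip_width: 0.0137
gripper_force: 59.0
cur [0.4462 0.0858 0.145 ] close 18.5 bearing 10.9 j7 -0.0 t 9.6 w 0.0137 F [-0.1 -0.  -0.5]
t [0.0005, 0.0006, 0.078] rot [-0.002, -0.002, -0.001] turn 0 tilt 0.15
t [0.0005, 0.0006, 0.078] rot [-0.003, 0.003, 3.141] turn -180 tilt 0.15
```

```bash
python3 -m inch '[{"translation":[0.0005,0.0005,0.03],"rot":[0,0,0],"hand":0},{"translation":[0.0005,0.0005,0.055],"rot":[-0.002,-0.002,0],"hand":0},{"translation":[0.0005,0.0005,0.068],"rot":[-0.002,-0.002,0],"hand":0},{"translation":[0.0005,0.0005,0.074],"rot":[-0.002,-0.002,0],"hand":0},{"translation":[0.0005,0.0005,0.0775],"rot":[-0.002,-0.002,0],"hand":0},{"translation":[0.0005,0.0005,0.0775],"rot":[-0.002,-0.002,0],"hand":0},{"translation":[0.0005,0.0005,0.0775],"rot":[-0.002,-0.002,0],"hand":0},{"translation":[0.0005,0.0005,0.0775],"rot":[-0.002,-0.002,0],"hand":0.5},{"translation":[0.0005,0.0005,0.0775],"rot":[-0.002,-0.002,0],"hand":0.5},{"translation":[0.0005,0.0005,0.0775],"rot":[-0.002,-0.002,0],"hand":0.5},{"translation":[0.0005,0.0005,0.0775],"rot":[-0.002,-0.002,0],"hand":0.5},{"translation":[0.0005,0.0005,0.0775],"rot":[-0.002,-0.002,0],"hand":0.5},{"translation":[0,0,0.04],"rot":[0,0,0],"hand":0.5},{"translation":[0,0,0],"rot":[0,0,0],"hand":0.5},{"translation":[0,0,0],"rot":[0,0,0],"hand":0.5}]'; python3 g.py .368 .2825 .12 -9.2
```

```text
time_s: 11.1
position: [0.4492, 0.0871, 0.1495]
orientation: [0.001, 0.584, 0.812, 0.002]
force: [0.5, 0.5, 0.3]
grip_width: 0.0429
gripper_force: 0.0
cur [0.4492 0.0871 0.1495] close 18.6 bearing 11.0 j7 -0.0 t 11.1 w 0.0429 F [0.5 0.5 0.3]
t [0.2111, -0.0149, 0.0296] rot [0.005, -0.002, 0.485] turn -28 tilt 0.31
t [0.2111, -0.0149, 0.0296] rot [0.003, 0.007, -2.657] turn 152 tilt 0.31
```

```bash
python3 -m inch '[{"translation":[0.04,-0.003,0],"rot":[0,0,0.1],"hand":0.5},{"translation":[0.08,-0.006,0],"rot":[0,0,0.2],"hand":0.5},{"translation":[0.12,-0.009,0],"rot":[0,0,0.3],"hand":0.5},{"translation":[0.16,-0.012,0.01],"rot":[0,0,0.4],"hand":0.5},{"translation":[0.2,-0.015,0.02],"rot":[0,0,0.48],"hand":0.5},{"translation":[0.211,-0.015,0.03],"rot":[0.002,0,0.485],"hand":0.5},{"translation":[0.211,-0.015,0.03],"rot":[0.002,0,0.485],"hand":0.5},{"translation":[0.211,-0.015,0.03],"rot":[0.002,0,0.485],"hand":0.5},{"translation":[0.211,-0.015,0.03],"rot":[0.002,0,0.485],"hand":0.5},{"translation":[0.211,-0.015,0.03],"rot":[0.002,0,0.485],"hand":0.5}]'; python3 g.py .368 .2825 .016 -9.2
python3 - <<'E'
from cell import bot
import cv2,numpy as np
from m import *
a=bot.snapshot("side");b=bot.snapshot("top")
i=cv2.resize(a["color"][250:450,240:440,::-1],None,fx=2.8,fy=2.8)
cv2.imwrite("pics/a4.png",i)
for uv,z in(((346,279),.078),((274,277),.063)):
    P=rimpts(b,uv,30);h=plane(b,np.vstack(P),z).astype(np.float32)*1000;print(len(P),cv2.minAreaRect(h))
E
```

```text
time_s: 12.1
position: [0.3656, 0.2805, 0.1156]
orientation: [-0.002, 0.762, 0.647, -0.001]
force: [1.0, -0.1, -0.8]
grip_width: 0.0429
gripper_force: 0.0
cur [0.3656 0.2805 0.1156] close -9.3 bearing 37.5 j7 -1.02 t 12.1 w 0.0429 F [ 1.  -0.1 -0.8]
t [0.0023, 0.0025, 0.0996] rot [-0.005, -0.001, -0.002] turn 0 tilt 0.29
t [0.0023, 0.0025, 0.0996] rot [-0.001, 0.008, 3.139] turn -180 tilt 0.29
1 ((443.8433532714844, -121.79779052734375), (112.12895965576172, 112.24496459960938), 71.30084228515625)
1 ((446.73590087890625, 85.27482604980469), (98.27327728271484, 98.8758773803711), 18.688461303710938)
```

View pics/a4.png

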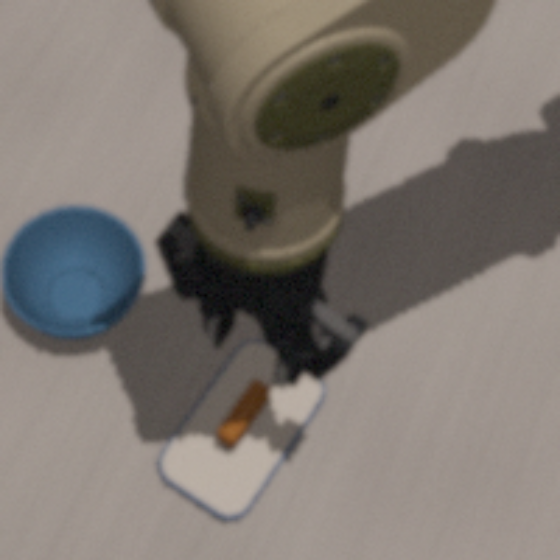

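The square lid's plate outline matches its pot (centre 447,85 mm, square on). The oblong lid's bar at crop (243,412) lies below the gripper and the bowl is clear. Descend and grip.

```bash
python3 -m inch '[{"translation":[0.002,0.002,0.04],"rot":[-0.002,0,0],"hand":0.5},{"translation":[0.002,0.002,0.075],"rot":[-0.002,0,0],"hand":0.5},{"translation":[0.002,0.002,0.093],"rot":[-0.002,0,0],"hand":0.5},{"translation":[0.002,0.002,0.0996],"rot":[-0.002,0,0],"hand":0.5},{"translation":[0.002,0.002,0.0996],"rot":[-0.002,0,0],"hand":0.5},{"translation":[0.002,0.002,0.0996],"rot":[-0.002,0,0],"hand":0},{"translation":[0.002,0.002,0.0996],"rot":[-0.002,0,0],"hand":0},{"translation":[0.002,0.002,0.0996],"rot":[-0.002,0,0],"hand":0},{"translation":[0.002,0.002,0.0996],"rot":[-0.002,0,0],"hand":0},{"translation":[0.002,0.002,0.0996],"rot":[-0.002,0,0],"hand":0},{"translation":[0.002,0.002,0.0996],"rot":[-0.002,0,0],"hand":0},{"translation":[0.002,0.002,0.0996],"rot":[-0.002,0,0],"hand":0}]'; python3 g.py .47 -.07 .19 -53; python3 g.py .518 -.421 .19 -97.8
```

```text
time_s: 13.4
position: [0.3675, 0.284, 0.0171]
orientation: [-0.001, 0.762, 0.648, 0.0]
force: [-0.0, -2.2, 6.3]
grip_width: 0.0138
gripper_force: 59.6
cur [0.3675 0.284  0.0171] close -9.2 bearing 37.7 j7 -1.15 t 13.4 w 0.0138 F [-0.  -2.2  6.3]
t [-0.3325, 0.1577, -0.1739] rot [-0.002, -0.002, 0.764] turn -44 tilt 0.16
t [-0.3325, 0.1577, -0.1739] rot [0.002, -0.003, -2.378] turn 136 tilt 0.16
cur [0.3675 0.284  0.0171] close -9.2 bearing 37.7 j7 -1.15 t 13.4 w 0.0138 F [-0.  -2.2  6.3]
t [-0.6713, 0.2614, -0.1748] rot [-0.003, -0.001, 1.546] turn -89 tilt 0.16
t [-0.6713, 0.2614, -0.1748] rot [0.001, -0.003, -1.596] turn 91 tilt 0.16
```

```bash
python3 -m inch '[{"translation":[0,0,-0.03],"rot":[0,0,0],"hand":0},{"translation":[0,0,-0.075],"rot":[0,0,0],"hand":0},{"translation":[0,0,-0.12],"rot":[0,0,0],"hand":0},{"translation":[0,0,-0.165],"rot":[0,0,0],"hand":0},{"translation":[-0.036,0.018,-0.174],"rot":[0,0,0.08],"hand":0},{"translation":[-0.073,0.035,-0.174],"rot":[0,0,0.17],"hand":0},{"translation":[-0.11,0.053,-0.174],"rot":[0,0,0.25],"hand":0},{"translation":[-0.147,0.07,-0.174],"rot":[0,0,0.34],"hand":0},{"translation":[-0.185,0.088,-0.174],"rot":[0,0,0.42],"hand":0},{"translation":[-0.222,0.105,-0.174],"rot":[0,0,0.51],"hand":0},{"translation":[-0.26,0.123,-0.174],"rot":[0,0,0.6],"hand":0},{"translation":[-0.296,0.14,-0.174],"rot":[0,0,0.68],"hand":0},{"translation":[-0.3325,0.158,-0.174],"rot":[0,0,0.764],"hand":0},{"translation":[-0.37,0.17,-0.174],"rot":[0,0,0.85],"hand":0},{"translation":[-0.41,0.182,-0.174],"rot":[0,0,0.95],"hand":0},{"translation":[-0.45,0.194,-0.174],"rot":[0,0,1.05],"hand":0},{"translation":[-0.49,0.206,-0.174],"rot":[0,0,1.14],"hand":0},{"translation":[-0.53,0.218,-0.174],"rot":[0,0,1.23],"hand":0}]'; python3 g.py .5195 -.421 .15 -97.8
```

```text
time_s: 15.2
position: [0.4973, -0.2767, 0.1891]
orientation: [-0.001, 0.996, 0.088, -0.001]
force: [0.4, -0.7, -1.5]
grip_width: 0.0138
gripper_force: 58.7
cur [ 0.4973 -0.2767  0.1891] close -79.9 bearing -29.1 j7 -0.99 t 15.2 w 0.0138 F [ 0.4 -0.7 -1.5]
t [-0.0034, 0.146, 0.0389] rot [-0.001, 0.003, 0.312] turn -18 tilt 0.16
t [-0.0034, 0.146, 0.0389] rot [-0.004, -0.002, -2.829] turn 162 tilt 0.16
```

```bash
python3 -m inch '[{"translation":[-0.001,0.045,0],"rot":[0,0,0.1],"hand":0},{"translation":[-0.002,0.09,0],"rot":[0,0,0.2],"hand":0},{"translation":[-0.003,0.135,0.015],"rot":[0,0,0.3],"hand":0},{"translation":[-0.0034,0.146,0.039],"rot":[0,0.002,0.312],"hand":0},{"translation":[-0.0034,0.146,0.039],"rot":[0,0.002,0.312],"hand":0},{"translation":[-0.0034,0.146,0.039],"rot":[0,0.002,0.312],"hand":0},{"translation":[-0.0034,0.146,0.039],"rot":[0,0.002,0.312],"hand":0},{"translation":[-0.0034,0.146,0.039],"rot":[0,0.002,0.312],"hand":0}]'; python3 g.py .5195 -.421 .063 -97.8
python3 - <<'E'
from cell import bot
import cv2,numpy as np
from m import *
a=bot.snapshot("side")
cv2.imwrite("pics/a5.png",cv2.resize(a["color"][60:220,290:490,::-1],None,fx=3,fy=3))
print((proj(a,[[.518,-.421,.055],[.518,-.421,.145]])-[290,60])*3)
E
```

```text
time_s: 16.0
position: [0.5211, -0.4182, 0.1511]
orientation: [-0.0, 0.998, -0.065, 0.0]
force: [0.0, -0.5, -1.8]
grip_width: 0.0138
gripper_force: 58.8
cur [ 0.5211 -0.4182  0.1511] close -97.4 bearing -38.7 j7 -1.11 t 16.0 w 0.0138 F [ 0.  -0.5 -1.8]
t [-0.0013, 0.003, 0.0881] rot [-0.001, -0.001, 0.006] turn 0 tilt 0.06
t [-0.0013, 0.003, 0.0881] rot [0.001, -0.001, -3.135] turn 180 tilt 0.06
[[282.92670042 233.70157604]
 [294.58312317 150.87982562]]
```

View pics/a5.png

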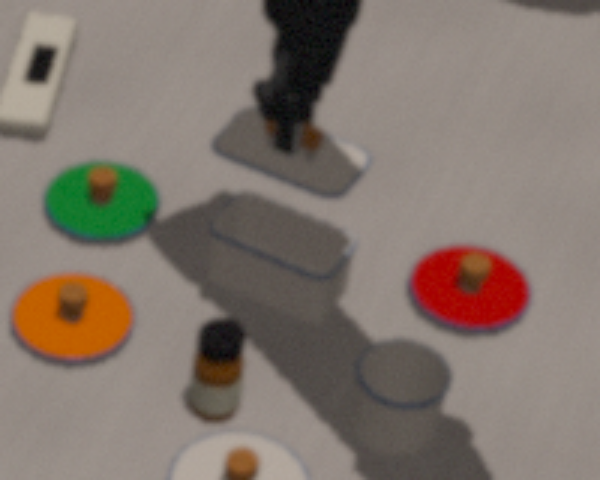

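The oblong lid hangs level and parallel over the oblong pot, at crop (292,153) over (283,234) as predicted. Lower and release.

```bash
python3 -m inch '[{"translation":[-0.0013,0.003,0.03],"rot":[0,0,0.005],"hand":0},{"translation":[-0.0013,0.003,0.06],"rot":[0,0,0.005],"hand":0},{"translation":[-0.0013,0.003,0.076],"rot":[0,0,0.005],"hand":0},{"translation":[-0.0013,0.003,0.083],"rot":[0,0,0.005],"hand":0},{"translation":[-0.0013,0.003,0.0875],"rot":[0,0,0.005],"hand":0},{"translation":[-0.0013,0.003,0.0875],"rot":[0,0,0.005],"hand":0},{"translation":[-0.0013,0.003,0.0875],"rot":[0,0,0.005],"hand":0},{"translation":[-0.0013,0.003,0.0875],"rot":[0,0,0.005],"hand":0.5},{"translation":[-0.0013,0.003,0.0875],"rot":[0,0,0.005],"hand":0.5},{"translation":[-0.0013,0.003,0.0875],"rot":[0,0,0.005],"hand":0.5},{"translation":[-0.0013,0.003,0.0875],"rot":[0,0,0.005],"hand":0.5},{"translation":[-0.0013,0.003,0.0875],"rot":[0,0,0.005],"hand":0.5},{"translation":[0,0,0.04],"rot":[0,0,0],"hand":0.5},{"translation":[0,0,0],"rot":[0,0,0],"hand":0.5},{"translation":[0,0,-0.03],"rot":[0,0,0],"hand":0.5},{"translation":[0,0,-0.03],"rot":[0,0,0],"hand":0.5}]'; python3 g.py .555 .385 .12 34.8
```

```text
time_s: 17.65
position: [0.5222, -0.4209, 0.1854]
orientation: [0.002, 0.998, -0.066, 0.003]
force: [0.6, 0.1, 0.3]
grip_width: 0.0423
gripper_force: 0.0
cur [ 0.5222 -0.4209  0.1854] close -97.6 bearing -38.9 j7 -1.11 t 17.65 w 0.0423 F [0.6 0.1 0.3]
t [-0.0742, -0.8034, 0.0622] rot [0.009, 0.001, -2.31] turn 132 tilt 0.42
t [-0.0742, -0.8034, 0.0622] rot [0.0, -0.008, 0.831] turn -48 tilt 0.42
```

```bash
python3 -m inch '[{"translation":[-0.004,-0.045,0],"rot":[0,0,-0.09],"hand":0.5},{"translation":[-0.008,-0.09,0],"rot":[0,0,-0.18],"hand":0.5},{"translation":[-0.012,-0.135,0],"rot":[0,0,-0.27],"hand":0.5},{"translation":[-0.017,-0.18,0],"rot":[0,0,-0.36],"hand":0.5},{"translation":[-0.021,-0.225,0],"rot":[0,0,-0.45],"hand":0.5},{"translation":[-0.025,-0.27,0],"rot":[0,0,-0.54],"hand":0.5},{"translation":[-0.029,-0.315,0],"rot":[0,0,-0.63],"hand":0.5},{"translation":[-0.033,-0.36,0],"rot":[0,0,-0.72],"hand":0.5},{"translation":[-0.037,-0.405,0],"rot":[0,0,-0.81],"hand":0.5},{"translation":[-0.041,-0.45,0],"rot":[0,0,-0.9],"hand":0.5},{"translation":[-0.046,-0.495,0],"rot":[0,0,-0.99],"hand":0.5},{"translation":[-0.05,-0.54,0],"rot":[0,0,-1.08],"hand":0.5},{"translation":[-0.054,-0.585,0],"rot":[0,0,-1.17],"hand":0.5},{"translation":[-0.058,-0.63,0],"rot":[0,0,-1.26],"hand":0.5},{"translation":[-0.062,-0.675,0],"rot":[0,0,-1.35],"hand":0.5},{"translation":[-0.067,-0.72,0.01],"rot":[0,0,-1.44],"hand":0.5},{"translation":[-0.071,-0.765,0.03],"rot":[0,0,-1.53],"hand":0.5},{"translation":[-0.074,-0.803,0.062],"rot":[0,0,-1.6],"hand":0.5},{"translation":[-0.074,-0.803,0.062],"rot":[0,0,-1.6],"hand":0.5},{"translation":[-0.074,-0.803,0.062],"rot":[0,0,-1.6],"hand":0.5}]'; python3 g.py .555 .385 .016 -6
python3 - <<'E'
from cell import bot
from m import *
b=bot.snapshot("top")
cv2.imwrite("pics/a6.png",cv2.resize(b["color"][170:330,150:480,::-1],None,fx=2.42,fy=2.42))
for uv,z in(((450,257),.058),((174,238),.0105)):
    P=rimpts(b,uv,30);h=plane(b,np.vstack(P),z).astype(np.float32)*1000;print(len(P),cv2.minAreaRect(h))
E
```

```text
time_s: 19.65
position: [0.5508, 0.3872, 0.1159]
orientation: [-0.002, 0.742, 0.671, -0.002]
force: [0.8, -0.4, 1.0]
grip_width: 0.0424
gripper_force: 0.0
cur [0.5508 0.3872 0.1159] close -5.8 bearing 35.1 j7 -1.0 t 19.65 w 0.0424 F [ 0.8 -0.4  1. ]
t [-0.0017, 0.0049, 0.0999] rot [-0.005, 0.0, 0.004] turn 0 tilt 0.29
t [-0.0017, 0.0049, 0.0999] rot [-0.001, -0.008, -3.138] turn 180 tilt 0.29
1 ((518.1334838867188, -422.2840881347656), (78.85970306396484, 130.19541931152344), 82.35746002197266)
3 ((582.4371948242188, 366.45013427734375), (226.25656127929688, 38.20650100708008), 48.758636474609375)
```

View pics/a6.png

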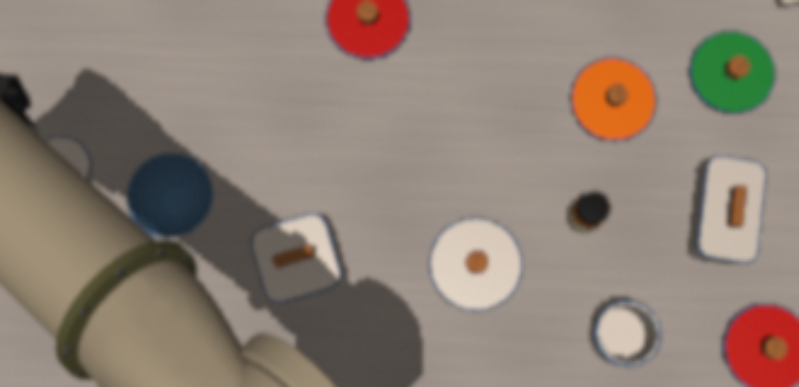

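The three lids are seated: square (297,257), large round (476,263) and oblong (731,208). Their outlines match the pots, and the jar and bowl have not moved. Now the small lid.

```bash
python3 -m inch '[{"translation":[-0.0015,0.003,0.04],"rot":[-0.002,0,0],"hand":0.5},{"translation":[-0.0015,0.003,0.075],"rot":[-0.002,0,0],"hand":0.5},{"translation":[-0.0015,0.003,0.093],"rot":[-0.002,0,0],"hand":0.5},{"translation":[-0.0015,0.003,0.099],"rot":[-0.002,0,0],"hand":0.5},{"translation":[-0.0015,0.003,0.099],"rot":[-0.002,0,0],"hand":0.5},{"translation":[-0.0015,0.003,0.099],"rot":[-0.002,0,0],"hand":0},{"translation":[-0.0015,0.003,0.099],"rot":[-0.002,0,0],"hand":0},{"translation":[-0.0015,0.003,0.099],"rot":[-0.002,0,0],"hand":0},{"translation":[-0.0015,0.003,0.099],"rot":[-0.002,0,0],"hand":0},{"translation":[-0.0015,0.003,0.099],"rot":[-0.002,0,0],"hand":0},{"translation":[-0.0015,0.003,0.099],"rot":[-0.002,0,0],"hand":0},{"translation":[-0.0015,0.003,0.099],"rot":[-0.002,0,0],"hand":0}]'; python3 g.py .50 .05 .19 -35; python3 g.py .3705 -.298 .19 -79
```

```text
time_s: 20.9
position: [0.5563, 0.3859, 0.0219]
orientation: [0.0, 0.743, 0.67, 0.003]
force: [0.8, -1.2, 7.3]
grip_width: 0.0239
gripper_force: 59.4
cur [0.5563 0.3859 0.0219] close -5.9 bearing 34.7 j7 -1.04 t 20.9 w 0.0239 F [ 0.8 -1.2  7.3]
t [-0.3392, -0.0208, -0.1695] rot [0.002, -0.004, 0.508] turn -29 tilt 0.29
t [-0.3392, -0.0208, -0.1695] rot [0.006, 0.003, -2.634] turn 151 tilt 0.29
cur [0.5563 0.3859 0.0219] close -5.9 bearing 34.7 j7 -1.04 t 20.9 w 0.0239 F [ 0.8 -1.2  7.3]
t [-0.6987, -0.1138, -0.1711] rot [0.001, -0.005, 1.276] turn -73 tilt 0.29
t [-0.6987, -0.1138, -0.1711] rot [0.006, 0.001, -1.866] turn 107 tilt 0.29
```

```bash
python3 -m inch '[{"translation":[0,0,-0.03],"rot":[0,0,0],"hand":0},{"translation":[0,0,-0.075],"rot":[0,0,0],"hand":0},{"translation":[0,0,-0.12],"rot":[0,0,0],"hand":0},{"translation":[0,0,-0.165],"rot":[0,0,0],"hand":0},{"translation":[-0.042,-0.003,-0.17],"rot":[0,0,0.06],"hand":0},{"translation":[-0.085,-0.005,-0.17],"rot":[0,0,0.13],"hand":0},{"translation":[-0.127,-0.008,-0.17],"rot":[0,0,0.19],"hand":0},{"translation":[-0.17,-0.01,-0.17],"rot":[0,0,0.25],"hand":0},{"translation":[-0.212,-0.013,-0.17],"rot":[0,0,0.32],"hand":0},{"translation":[-0.254,-0.016,-0.17],"rot":[0,0,0.38],"hand":0},{"translation":[-0.297,-0.018,-0.17],"rot":[0,0,0.44],"hand":0},{"translation":[-0.339,-0.021,-0.17],"rot":[0,0,0.51],"hand":0},{"translation":[-0.38,-0.032,-0.17],"rot":[0,0,0.6],"hand":0},{"translation":[-0.42,-0.042,-0.17],"rot":[0,0,0.69],"hand":0},{"translation":[-0.46,-0.052,-0.17],"rot":[0,0,0.78],"hand":0},{"translation":[-0.5,-0.062,-0.17],"rot":[0,0,0.87],"hand":0},{"translation":[-0.54,-0.073,-0.17],"rot":[0,0,0.96],"hand":0},{"translation":[-0.58,-0.083,-0.17],"rot":[0,0,1.05],"hand":0}]'; python3 g.py .3705 -.298 .155 -79
```

```text
time_s: 22.7
position: [0.4122, -0.1849, 0.1896]
orientation: [0.0, 0.979, 0.206, 0.001]
force: [0.7, 0.4, -1.0]
grip_width: 0.0235
gripper_force: 59.3
cur [ 0.4122 -0.1849  0.1896] close -66.2 bearing -24.2 j7 -0.82 t 22.7 w 0.0235 F [ 0.7  0.4 -1. ]
t [-0.0839, 0.0867, 0.0344] rot [0.0, -0.002, 0.223] turn -13 tilt 0.13
t [-0.0839, 0.0867, 0.0344] rot [0.003, 0.001, -2.919] turn 167 tilt 0.13
```

```bash
python3 -m inch '[{"translation":[-0.03,0.03,0],"rot":[0,0,0.08],"hand":0},{"translation":[-0.06,0.06,0],"rot":[0,0,0.15],"hand":0},{"translation":[-0.083,0.086,0.015],"rot":[0,0,0.223],"hand":0},{"translation":[-0.084,0.087,0.034],"rot":[0,-0.001,0.223],"hand":0},{"translation":[-0.084,0.087,0.034],"rot":[0,-0.001,0.223],"hand":0},{"translation":[-0.084,0.087,0.034],"rot":[0,-0.001,0.223],"hand":0},{"translation":[-0.084,0.087,0.034],"rot":[0,-0.001,0.223],"hand":0},{"translation":[-0.084,0.087,0.034],"rot":[0,-0.001,0.223],"hand":0}]'; python3 g.py .3705 -.298 .077 -79
python3 - <<'E'
from cell import bot
from m import *
a=bot.snapshot("side")
cv2.imwrite("pics/a7.png",cv2.resize(a["color"][100:260,330:530,::-1],None,fx=3,fy=3))
print((proj(a,[[.3705,-.298,.065],[.3705,-.298,.145]])-[330,100])*3)
E
```

```text
time_s: 23.5
position: [0.3723, -0.2968, 0.1555]
orientation: [0.0, 0.995, 0.098, 0.001]
force: [0.2, 1.2, -0.7]
grip_width: 0.0238
gripper_force: 59.3
cur [ 0.3723 -0.2968  0.1555] close -78.7 bearing -38.6 j7 -0.79 t 23.5 w 0.0238 F [ 0.2  1.2 -0.7]
t [-0.0021, 0.0008, 0.0785] rot [0.0, -0.001, 0.005] turn 0 tilt 0.06
t [-0.0021, 0.0008, 0.0785] rot [0.002, 0.0, -3.137] turn 180 tilt 0.06
[[283.83861727 251.80070065]
 [300.60443299 178.83241664]]
```

View pics/a7.png

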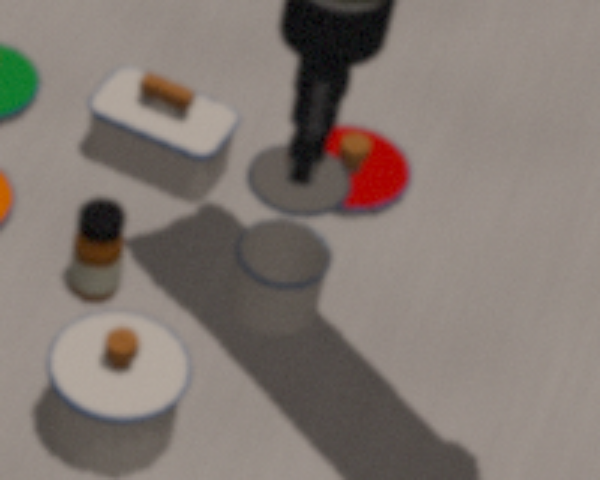

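The small lid hangs level over the small pot, at (300,178) over (284,252) as predicted. The oblong and large lids look seated. Lower and release.

```bash
python3 -m inch '[{"translation":[-0.002,0.001,0.03],"rot":[0,0,0],"hand":0},{"translation":[-0.002,0.001,0.055],"rot":[0,0,0],"hand":0},{"translation":[-0.002,0.001,0.067],"rot":[0,0,0],"hand":0},{"translation":[-0.002,0.001,0.073],"rot":[0,0,0],"hand":0},{"translation":[-0.002,0.001,0.078],"rot":[0,0,0],"hand":0},{"translation":[-0.002,0.001,0.078],"rot":[0,0,0],"hand":0},{"translation":[-0.002,0.001,0.078],"rot":[0,0,0],"hand":0}]'; python3 g.py .3705 -.298 .077 -79
```

```text
time_s: 24.25
position: [0.3706, -0.2992, 0.0778]
orientation: [0.0, 0.995, 0.097, 0.001]
force: [-0.6, 0.6, 5.5]
grip_width: 0.0233
gripper_force: 59.8
cur [ 0.3706 -0.2992  0.0778] close -78.8 bearing -38.9 j7 -0.8 t 24.25 w 0.0233 F [-0.6  0.6  5.5]
t [0.0001, -0.0012, 0.0008] rot [0.001, -0.002, 0.003] turn 0 tilt 0.11
t [0.0001, -0.0012, 0.0008] rot [0.002, 0.002, -3.139] turn 180 tilt 0.11
```

A light 5.5 N contact at the expected height means it is seated. Release, rise and move aside to look.

```bash
python3 -m inch '[{"translation":[0,0,0],"rot":[0,0,0],"hand":0.5},{"translation":[0,0,0],"rot":[0,0,0],"hand":0.5},{"translation":[0,0,0],"rot":[0,0,0],"hand":0.5},{"translation":[0,0,0],"rot":[0,0,0],"hand":0.5},{"translation":[0,0,0],"rot":[0,0,0],"hand":0.5},{"translation":[0,0,-0.03],"rot":[0,0,0],"hand":0.5},{"translation":[0,0,-0.08],"rot":[0,0,0],"hand":0.5},{"translation":[0,0,-0.13],"rot":[0,0,0],"hand":0.5},{"translation":[-0.04,0.04,-0.15],"rot":[0,0,0],"hand":0.5},{"translation":[-0.08,0.08,-0.15],"rot":[0,0,0],"hand":0.5},{"translation":[-0.12,0.12,-0.15],"rot":[0,0,0],"hand":0.5},{"translation":[-0.16,0.16,-0.15],"rot":[0,0,0],"hand":0.5},{"translation":[-0.18,0.19,-0.15],"rot":[0,0,0],"hand":0.5},{"translation":[-0.18,0.19,-0.15],"rot":[0,0,0],"hand":0.5},{"translation":[-0.18,0.19,-0.15],"rot":[0,0,0],"hand":0.5},{"translation":[-0.18,0.19,-0.15],"rot":[0,0,0],"hand":0.5}]'
python3 - <<'E'
from cell import bot
from m import *
a=bot.snapshot("side");b=bot.snapshot("top")
cv2.imwrite("pics/a8.png",cv2.resize(a["color"][100:350,200:480,::-1],None,fx=2.4,fy=2.4))
for n,uv,z in(("L",(346,279),.078),("S",(407,306),.068),("Q",(274,277),.063),("O",(450,257),.058)):
    P=rimpts(b,uv,30);h=plane(b,np.vstack(P),z).astype(np.float32)*1000;r=cv2.minAreaRect(h);print(n,len(P),*[np.round(q,1) for q in r])
print(bot.read_state()["position"])
E
```

```text
time_s: 25.85
position: [0.2305, -0.5192, 0.2257]
orientation: [-0.001, 0.995, 0.097, -0.0]
force: [1.3, 0.2, -0.4]
grip_width: 0.0428
gripper_force: 0.0
L 1 [ 444.2 -122.2] [112.4 112.1] 45.9
S 1 [ 369.4 -299.6] [83.9 85.7] 1.5
Q 1 [446.7  85.1] [98.4 98.9] 18.4
O 1 [ 518.2 -422.4] [ 78.6 130.2] 82.3
[ 0.23134474 -0.51860415  0.22613873]
```

View pics/a8.png

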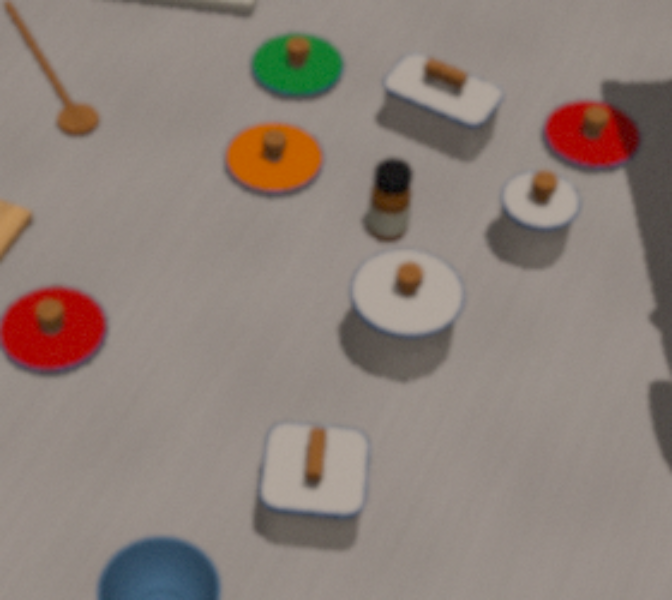

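All four lids lie flat on their pots at (407,292), (540,200), (315,470) and (443,92). They are centred within about 2 mm of the pots, and the jar and bowl stand where they were. Handing in.

```bash
python3 -c "
from cell import bot
print(bot.finish_job())"
```

```text
the job is handed in; nothing more can be done
None
```

All four lids are on their matching pots, flat with grips up, the pots, bowl and spice jar stayed where they stood, and I handed the job in at about 26 s of the 109 s allowed (no verdict was returned).

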